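# Unplug the tester and hold its sprung lid at the index

### The arm

A 6-joint arm with a two-finger parallel gripper is mounted at the origin on the work surface. World frame = base frame: x ahead of the robot, y to its left, z up, the work surface at z = 0. Lengths are in m, angles in degrees, forces in N, time in s.
With the tool pointing down it reaches from about 0.25 to 0.725 m from the base axis. Payload 9.7 kg.
Tool frame: the origin (TCP) lies midway between the tips of the shut fingers; the grasp point (between the pads) lies bot.grasp_offset behind it (bot.grasp_offset is the distance from the TCP to the grasp point, in m); x points along the fingers, y is the direction in which the jaws open and shut, and the axes are right-handed (so a half turn about x gives the same grasp; the last joint's range is limited). The gripper opens to 85 mm and grips with 20 to 120 N. Pads are 22 mm wide; open, the fingers measure 114 mm over their backs; the gripper's body (76 mm by 85 mm) begins 54 mm behind the grasp point. The pads swing forward as they close: fully open they stand 13 mm farther back than shut.
Start: joints at [72.307, 4.979, 10.078, 95.1, 0, 90], TCP at [0.167, 0.524, 0.231] pointing down, gripper open.
Joint ranges: [-179.16, 179.16], [-48.56, 103.87], [-65.8, 70.77], [-126.05, 130.52], [-82.76, 87.17], [-180, 180]. Speed limits (degrees/s): [127.2, 127.2, 147.25, 180, 180, 180].

### API

Orientations are given as [roll, pitch, yaw] about the fixed x, y, z axes, in that order (R = Rz(yaw) Ry(pitch) Rx(roll)).
In Python, from workcell import status, camera, bot gives the robot as it stands.
- The arm moves only by the shell command python3 -m jog 'ROWS' [OPENING] [FORCE]. ROWS is text: rows parted by semicolons, each of 4 numbers parted by spaces: the shift along the tool's x, y, z in mm, then the turn about the tool's x in degrees. A call has exactly 8 rows; each row is the pose to reach, as a shift and turn from the pose commanded when the call began, along the tool's axes at that moment; what a row does not reach only later rows make up. A row lasts 1/8 s, in which the tool goes at most 62.5 mm and 10.7 degrees, less where a joint would pass 70% of its speed; a pose out of reach is approached as far as the arm can. A call with a gripper value outside its range is refused whole. OPENING is the opening, from 0 (shut) to 1 (fully open), set as the call begins (- or left out, the last holds). The fingers move at their own pace and stop on an object; FORCE is the grip in N (left out, the last holds). Time passes only in rows, so rows that repeat a pose let the fingers close, or fill a call up. It gives the time, the measured TCP pose, the force and the opening at its end, in the units of the state.
- status.get_obs(): the state, without advancing time (a new reading comes with each control period).
- camera(name): name is "scene" or "side" or "wrist"; returns a dict with "color" (480x640x3 uint8, red, green, blue), "vfov" (degrees; the focal length in pixels is half the picture's height over the tangent of half this angle, whatever the lens; pixels are square), "cx", "cy" (the principal point, pixels), "rvec" (rotation vector, rad) and "tvec" (3), from world to camera coordinates, as OpenCV has them. Camera axes: x right, y down, z forward; pixel columns grow to the right and rows downward; lengths in m; the calibration is good to about 2 mm. A picture is of the moment at which its call begins. There is no depth.
- bot.job_done(): hands the job in, once; it reports no verdict.
The state is a dict: "time": time; "q": joint angles; "qd": joint speeds; "joint_efforts": joint torques, N m; "ee_pos": TCP position; "tcp_rot": TCP orientation; "wrist_force": force on the tool from outside, world axes, zero at the start; "torque": the same for the moment, N m; "opening": finger opening in m.
Only numpy, scipy, OpenCV 4.12 (cv2) and the standard library are available. Lean on these libraries where they do the work, as an engineer would, in place of code of your own. Each camera call takes 0.05 s, during which the arm holds its last target. There are 200 camera calls.

### The job

The lid switch of the white tester has to be checked: first pull the square-headed plug straight up out of its socket on the tester's console and put it in the open steel tray. Then take the lid's bar handle, lift the lid against its spring until it lies at the same angle as the index arm at its left side, and finish while holding it still there (keep your grip; do not let go). Do not move the index arm or disturb the other things on the bench.

Things in the scene. Friction and masses are not known exactly. Their poses are not given: they have to be found in the camera images.
- plug_center (a point): Centre of the square head of the loose plug: a black ribbed block 24 (x) x 36 (y) x 38 (z) mm. Seated, the head stands on the console top, its axes parallel to the tester's, and this point is 19 mm above the socket mouth. The other plug on the console, a round black one 22 mm wide, is fixed and stays.
- socket (a point): Mouth of the plug's square socket (16 mm wide, 30 mm deep) in the flat top of the tester's console, 95 mm above the bench. Axes are the tester's: x from the lid's front edge to its hinge (away from the robot), y left, z up. It lies 61 mm to the right of the lid's right edge (lid top 132 mm above the bench), 110 mm nearer the robot than the round fixed plug.
- tray_in (a point): Centre of the inner floor (4 mm above the bench) of the open steel tray, 150 (x) x 130 (y) x 28 mm high, walls 4 mm, fixed to the bench, left or right of the tester. On the opposite side stands a white rack of vials, 80 mm high.
- tray: The tray; origin at the centre of its underside, axes as tray_in.
- plug: The whole plug, about 70 g: below the head a 14 x 14 mm square brass shank, 24 mm long. Origin at the shank's tip, 43 mm below the head's centre; z towards the head. A sprung ball in the socket snaps into a groove of the shank: it takes about 6 to 9 N, straight up, to pull it out.
- hinge (a point): Middle of the lid's hinge axis, 122 mm above the bench at the back of the tester; axes are the tester's, the hinge runs along y.
- lid_handle (a point): Middle of the lid's bar handle, a round steel bar of 12 mm diameter running along y, 110 mm long between its posts, 40 mm above the lid's top face. On the closed lid it is 190 mm in front of (-x) and 50 mm above the hinge axis. Its axes turn with the lid.
- lid (a joint): Lid angle in rad: 0 shut, grows as its front edge rises (stop at 1.4). The white lid is 232 x 208 x 20 mm, 0.35 kg, with a black pointer on its left edge. A spring shuts it: moving the handle along its arc takes about 6 N near shut and 9 N at 0.7 rad (up to 15 N felt straight up). It drops shut when let go.
- index (a joint): Angle of the index arm in rad about the same hinge axis, counted as for the lid: when both values are equal the lid is at the mark. Set between 0.4 and 0.7, held by friction.
- index_tip (a point): Tip of the index arm, a flat steel bar 215 mm long that pivots on the hinge axis 22 mm to the left of the lid's left edge. Its axes turn with the arm (x from tip to pivot).
- weight: Steel knobbed weight, 40 mm wide, 58 mm high, loose bystander near the front; origin under its centre.
- gauge_ring: Dark steel ring, 60 mm across, 14 mm high, loose bystander near the front; origin under its centre.
- beaker: Glass beaker, 70 mm wide, 90 mm high, loose bystander at the back left of the tester; origin under its centre.
- bottle: White bottle, 64 mm wide, 150 mm high, loose bystander at the back right of the tester; origin under its centre.
- jar: Amber jar, 60 mm wide, 80 mm high, loose bystander at the front left; origin under its centre.
- screwdriver: Screwdriver lying at the front right, loose bystander; origin under its middle.
There are look-alikes about, which are no part of the job. Leave any blue or green look-alike of the plug alone. Several things look just like the tray: the one meant starts farthest to the robot's right.

How it is judged (in metres and radians):
On the way, in this order (a step that is already met when the one before it is completed fails the run):
1. the plug is pulled clear of its socket while the lid is shut (z of plug_center in the frame of socket above 0.05 m and value of joint lid below 0.1 rad), for 0.1 s.
2. the plug lies in the tray, released and at rest (x of plug_center in the frame of tray_in between -0.075 and 0.075 m and y of plug_center in the frame of tray_in between -0.065 and 0.065 m and z of plug_center in the frame of tray_in below 0.055 m and contact force between plug and tray above 0.15 N and contact force between the fingers and plug below 0.05 N and linear speed of plug below 0.03 m/s), for 0.3 s.
3. the lid is held in the fingers at the angle of the index arm (within 0.07 rad), still (angle between the x axis of lid_handle and the x axis of index_tip, either way round below 0.07 rad and contact force between the fingers and lid above 3 N and velocity of joint lid between -0.06 and 0.06 rad/s), for 0.5 s.
At the end, for the whole second after the job is handed in: The lid is held by the fingers (contact force over 3 N), still (under 0.06 rad/s), within 0.07 rad (4 degrees) of the index arm's angle; the plug rests in the tray, released (all of step 2 and all of step 3); the arm keeps its last pose, push and grip.
It fails at once if the lid is lifted while the plug is still in its socket (value of joint lid above 0.1 rad and distance between plug_center and socket below 0.035 m).
It fails at once if the index arm is moved by more than 8 mm at its tip (distance of index_tip from where it was at the start of the episode above 0.008 m).
It fails at once if a loose bystander is displaced by more than 30 mm (distance of any of weight, gauge_ring, beaker, bottle, jar, screwdriver from where it was at the start of the episode above 0.03 m).
It also fails if it takes over 69 s, if anything falls off the work surface, if the arm or the gripper's body presses on something with over 40 N, if the wrist force passes 120 N, or if a joint passes its speed limit or range.

## Working session

There is one attempt and no reset: what is moved stays moved. The work goes in short steps, Python scripts to look and compute and a shell command to move; the robot and the scene stay as the last step left them, time stands still between calls to the robot, and variables do not carry over. Pictures are saved under pics/ and viewed, about 8 in all and at most 12, crops included, and the job is handed in when it is done.

```bash
ls; mkdir -p pics; cat > h.py <<'E'
import numpy as np, cv2
from workcell import status, camera, bot
from scipy.spatial.transform import Rotation as Ro
def snap(n,f):
    c=camera(n); cv2.imwrite(f'pics/{f}.png',c['color'][:,:,::-1]); np.save(f'pics/{f}.npy',{k:c[k] for k in c if k!='color'},allow_pickle=True); return c
def load(f): return np.load(f'pics/{f}.npy',allow_pickle=True).item()
def ray(c,u,v):
    f=240/np.tan(np.radians(c['vfov'])/2); R=cv2.Rodrigues(np.array(c['rvec'],float))[0]; t=np.array(c['tvec'],float).ravel()
    d=R.T@np.array([(u-c['cx'])/f,(v-c['cy'])/f,1]); return -R.T@t,d
def onz(c,u,v,z):
    o,d=ray(c,u,v); return o+d*(z-o[2])/d[2]
def proj(c,p):
    f=240/np.tan(np.radians(c['vfov'])/2); R=cv2.Rodrigues(np.array(c['rvec'],float))[0]; q=R@np.array(p,float)+np.array(c['tvec'],float).ravel()
    return np.array([c['cx']+f*q[0]/q[2],c['cy']+f*q[1]/q[2]])
def tri(c1,a,c2,b):
    o,d=ray(c1,*a);p,e=ray(c2,*b); s=np.linalg.lstsq(np.c_[d,-e],p-o,rcond=None)[0]
    x,y=o+s[0]*d,p+s[1]*e; return (x+y)/2,np.linalg.norm(x-y)
E
python3 - <<'E'
from h import *
np.set_printoptions(precision=4,suppress=True)
for n in('scene','side','wrist'):
    c=snap(n,n+'0'); print(n,c['vfov'],c['cx'],c['cy'],ray(c,c['cx'],c['cy']))
    print([k for k in c])
print(status.get_obs(),bot.grasp_offset)
E
```

```text
pics
scene 51.5541905112694 317.9554960605145 243.9456035683289 (array([1.2629, 0.4607, 1.1247]), array([-0.5931, -0.2785, -0.7554]))
['color', 'vfov', 'cx', 'cy', 'rvec', 'tvec']
side 56.220875967285025 317.706185200596 239.11664257681193 (array([ 0.0795, -0.575 ,  0.7965]), array([ 0.4175,  0.6494, -0.6356]))
['color', 'vfov', 'cx', 'cy', 'rvec', 'tvec']
wrist 68.87139735487426 316.4155961187072 243.34070841628076 (array([0.0978, 0.5454, 0.3734]), array([ 0.2694, -0.0872, -0.9591]))
['color', 'vfov', 'cx', 'cy', 'rvec', 'tvec']
{'time': 0.15, 'q': array([72.3076,  5.0031, 10.0431, 95.0992,  0.0002, 90.0005]), 'qd': array([-0.0344, -0.0352,  0.0835, -0.0844,  0.0004,  0.0466]), 'joint_efforts': array([ -0.0006, -52.0761,  46.5045,   0.0138,   0.    ,   0.    ]), 'ee_pos': array([0.1671, 0.5238, 0.2307]), 'tcp_rot': array([ -90.2048,   89.9408, -107.8977]), 'wrist_force': array([ 0.4685, -0.0929,  0.4679]), 'torque': array([-0.028 ,  0.0212, -0.0113]), 'opening': 0.08566052159493663} 0.0187
```

View pics/scene0.png

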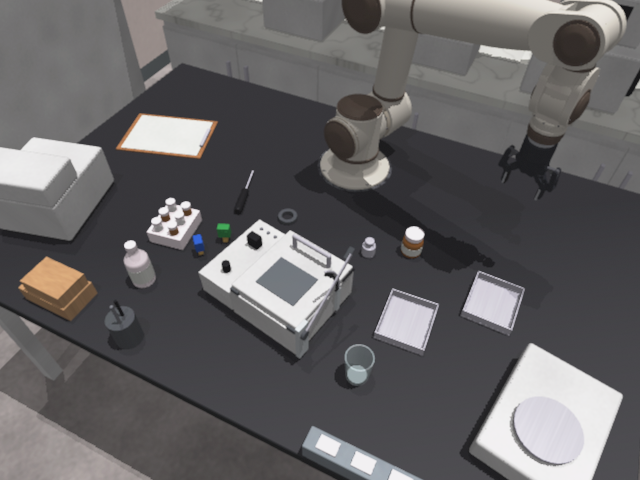

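View pics/side0.png

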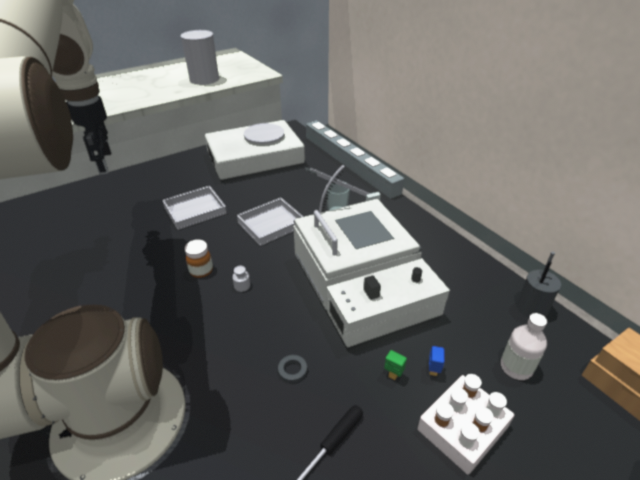

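The scene view shows the tester at (280,280), with the plug head at (255,240), the round plug at (226,267), the handle at (310,250) and the index arm from (350,250) to (305,335). There are two trays, at (407,321) and (493,302). The blue (198,243) and green (223,231) look-alikes stand right of the tester. Image right is +y, so the tray farthest to the robot's right is the one at (407,321), which is (270,220) in the side view. I'll enlarge to confirm.

```bash
python3 - <<'E'
from h import *
np.set_printoptions(precision=4,suppress=True)
a=cv2.imread('pics/scene0.png')[215:350,190:370]; b=cv2.imread('pics/side0.png')[150:350,270:470]
A=cv2.resize(a,None,fx=4.4,fy=4.4,interpolation=cv2.INTER_CUBIC); B=cv2.resize(b,None,fx=3,fy=3,interpolation=cv2.INTER_CUBIC)
cv2.imwrite('pics/cropA.png',A);cv2.imwrite('pics/cropB.png',B)
S,D=load('scene0'),load('side0')
for n,p,q in(('tray1',(407,321),(270,220)),('tray2',(493,302),(195,206))): print(n,onz(S,*p,.01),onz(D,*q,.01))
print('plug',tri(S,(255,240),D,(372,287)),'round',tri(S,(226,267),D,(417,274)))
E
```

```text
tray1 [0.5241 0.3758 0.01  ] [0.5283 0.3788 0.01  ]
tray2 [0.3632 0.5652 0.01  ] [0.3722 0.5675 0.01  ]
plug (array([ 0.5348, -0.0724,  0.1141]), np.float64(0.005382938027917268)) round (array([ 0.6449, -0.0934,  0.11  ]), np.float64(0.003494472553083149))
```

View pics/cropA.png

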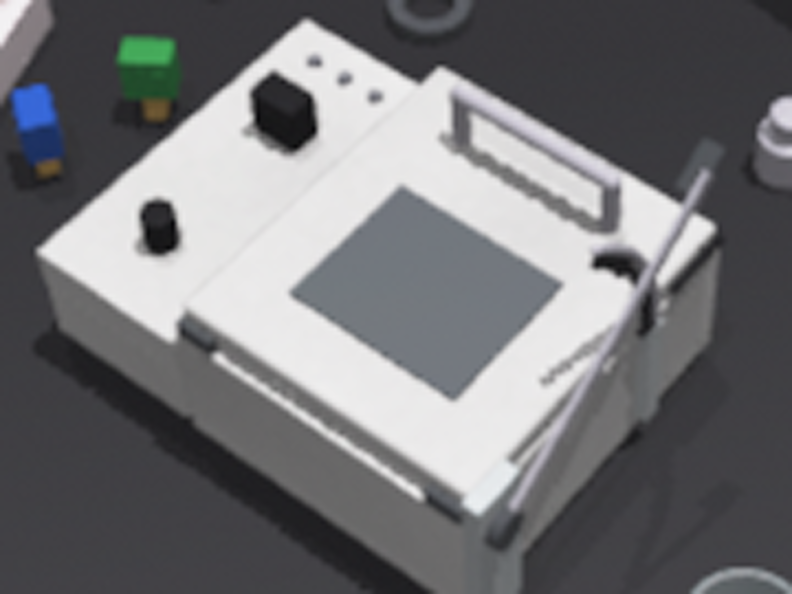

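View pics/cropB.png

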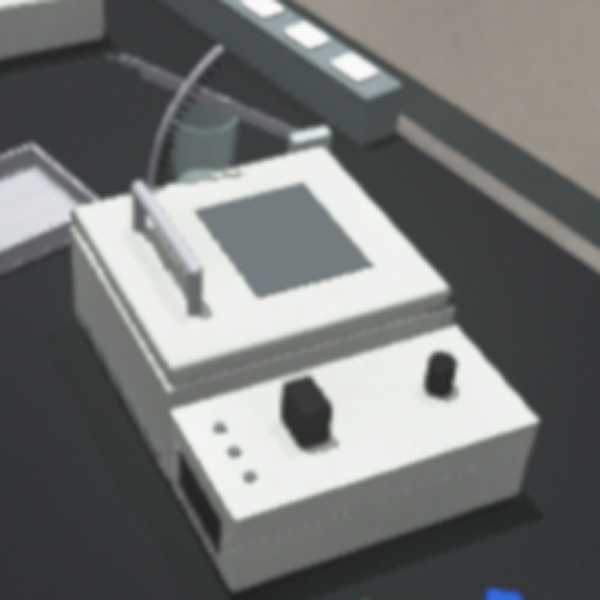

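The crops show the target plug, black and square, at A(285,108) / B(305,412). The other candidates are the round black plug at A(158,227) and the green (150,70) and blue (38,125) ones, so they're ruled out. The index arm runs A(505,525) to (703,175) and B(310,135) to (115,55). Next I'll compute the geometry from the corners.

```bash
cat > geo.py <<'E'
from h import *
np.set_printoptions(precision=4,suppress=True)
S,D=load('scene0'),load('side0')
A=lambda u,v:(190+(u+.5)/4.4-.5,215+(v+.5)/4.4-.5); B=lambda u,v:(270+(u+.5)/3-.5,150+(v+.5)/3-.5)
cA=np.array([onz(S,*A(*p),.132) for p in((440,70),(715,228),(478,505),(185,315))])
cB=np.array([onz(D,*B(*p),.132) for p in((170,370),(75,212),(320,148),(450,297))])
c=(cA+cB)/2
x=(c[2]+c[3]-c[0]-c[1])[:2]; y=(c[1]+c[2]-c[0]-c[3])[:2]
E
python3 - <<'E'
from geo import *
print(cA[:,:2],cB[:,:2],'len',np.linalg.norm(x)/2,np.linalg.norm(y)/2)
print('yaw',np.degrees(np.arctan2(x[1],x[0])),np.degrees(np.arctan2(-y[0],y[1])))
print('plugtop',np.mean([onz(S,*A(*p),.133) for p in((272,75),(315,98),(297,122),(255,92))],0),np.mean([onz(D,*B(*p),.133) for p in((282,385),(308,378),(330,408),(303,418))],0))
print('handle',[tri(S,A(*p),D,B(*q)) for p,q in(((455,90),(195,270)),((615,187),(138,186)))])
yaw=np.arctan2(x[1],x[0]); X=np.array([np.cos(yaw),np.sin(yaw),0]);Y=np.array([-X[1],X[0],0])
ctr=c.mean(0); pt=ctr+Y*(.104+.022)
for cam,f,ps in((S,A,((505,525),(703,175))),(D,B,((310,135),(115,55)))):
    P=[]
    for p in ps:
        o,d=ray(cam,*f(*p)); P.append(o+d*((pt-o)@Y)/(d@Y))
    e=P[1]-P[0]; print('idx',P,np.linalg.norm(e),np.degrees(np.arctan2(e[2],-e@X)), [(q-ctr)@X for q in P])
print(ctr)
E
```

```text
[[ 0.4746  0.0051]
 [ 0.5129  0.2057]
 [ 0.7377  0.1679]
 [ 0.7018 -0.0349]] [[ 0.4693 -0.0013]
 [ 0.5085  0.1961]
 [ 0.733   0.1573]
 [ 0.6896 -0.0522]] len 0.22808642823339909 0.20633641981404316
yaw -10.575650453504633 -10.961046053655407
plugtop [ 0.5368 -0.0684  0.133 ] [ 0.532  -0.0765  0.133 ]
handle [(array([0.5181, 0.0395, 0.1739]), np.float64(0.00044724586798884587)), (array([0.5415, 0.153 , 0.1713]), np.float64(0.0017961813153065124))]
idx [array([0.7376, 0.1836, 0.1234]), array([0.5687, 0.2151, 0.2451])] 0.2105894968607765 35.31588218710831 [np.float64(0.112967241199978), np.float64(-0.05886902441773774)]
idx [array([0.7426, 0.1827, 0.1278]), array([0.5628, 0.2162, 0.2515])] 0.22077521075164377 34.06861946511854 [np.float64(0.11802482211345453), np.float64(-0.06485813624249834)]
[0.6034 0.0805 0.132 ]
```

```bash
cat > go.py <<'E'
import sys
from h import *
np.set_printoptions(precision=1,suppress=True)
o=status.get_obs(); R=Ro.from_euler('xyz',o['tcp_rot'],degrees=True).as_matrix(); g=o['ee_pos']-R[:,0]*bot.grasp_offset
print('t',o['time'],'grasp',g*1000,'toolx',R[:,0],'jaw az',np.degrees(np.arctan2(R[1,1],R[0,1])),'op',o['opening'],'q',o['q'],'F',o['wrist_force'])
a=[float(v) for v in sys.argv[1:]]
for i in range(0,len(a),3): print(a[i:i+3],'->',R.T@(np.array(a[i:i+3])-g)*1000)
E
python3 go.py .167 .40 .35 .40 .05 .35 .535 -.073 .30 .535 -.073 .22
```

```text
t 0.15 grasp [167.1 523.8 249.4] toolx [-0. -0. -1.] jaw az 72.30705368531844 op 0.08566052159493663 q [72.3  5.  10.  95.1  0.  90. ] F [ 0.5 -0.1  0.5]
[0.167, 0.4, 0.35] -> [-100.4 -118.1   37.5]
[0.4, 0.05, 0.35] -> [-100.2 -380.7  365.9]
[0.535, -0.073, 0.3] -> [ -50.1 -456.8  531.9]
[0.535, -0.073, 0.22] -> [  29.9 -456.8  531.9]
```

```bash
python3 -m jog '-10 -40 40 9; -20 -85 82 19; -30 -130 126 29; -40 -175 170 39; -50 -220 214 49; -60 -265 258 59; -70 -310 302 69; -80 -340 332 78' 1 60; python3 go.py .53 -.073 .22
```

```text
time: 1.15
ee_pos: [0.3806, 0.097, 0.3116]
tcp_rot: [98.0, 90.0, 1.9]
wrist_force: [0.2, 0.6, -0.4]
opening: 0.0856
t 1.15 grasp [380.6  97.  330.3] toolx [ 0.  0. -1.] jaw az -6.063601945882642 op 0.08557582007001381 q [ 14.3 -13.5   1.9 105.4  -0.  110.4] F [ 0.2  0.6 -0.4]
[0.53, -0.073, 0.22] -> [110.4 166.5 153.2]
```

```bash
python3 -m jog '10 35 32 1; 25 75 69 2; 45 115 106 3; 65 145 134 4; 80 160 147 4.7; 85 166 153 4.7; 85 166 153 4.7; 85 166 153 4.7'; python3 - <<'E'
from h import *
snap('wrist','w1')
E
python3 go.py .5345 -.0725 .114
```

```text
time: 2.15
ee_pos: [0.5299, -0.0687, 0.2275]
tcp_rot: [98.1, 89.9, -2.2]
wrist_force: [-0.2, 0.1, -0.4]
opening: 0.0856
t 2.2 grasp [529.9 -68.7 246.2] toolx [ 0. -0. -1.] jaw az -10.324399842556192 op 0.08522994782084245 q [-7.4  2.6  7.2 94.5  0.  92.9] F [0.2 0.1 0.8]
[0.5345, -0.0725, 0.114] -> [132.2   4.9   2.9]
```

View pics/w1.png

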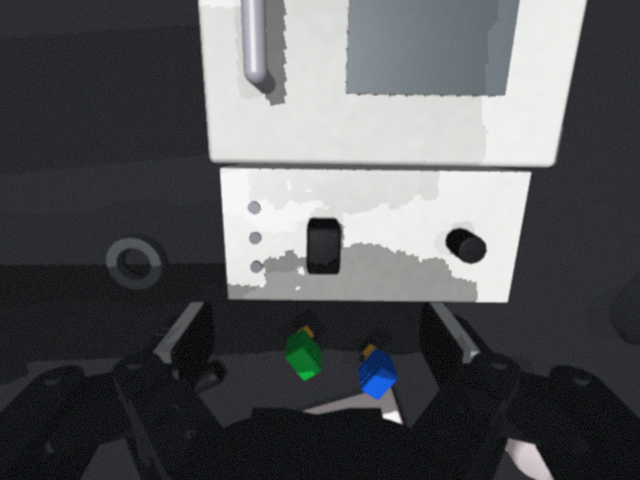

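The wrist view shows the black square head at about (308–340, 219–272), the round plug at (467,245), and the lid's right edge at row ~163.

```bash
python3 - <<'E'
from h import *
np.set_printoptions(precision=4,suppress=True)
w=load('w1'); print(ray(w,w['cx'],w['cy']))
g=cv2.cvtColor(cv2.imread('pics/w1.png'),cv2.COLOR_BGR2GRAY)
m=(g<75).astype(np.uint8); n,l,s,ce=cv2.connectedComponentsWithStats(m[180:295,240:500])
for i in range(1,n):
    if s[i][4]>100: print(s[i]+[240,180,0,0,0],ce[i]+[240,180])
p=[onz(w,u,v,.133) for u,v in((308,219),(340,219),(340,272),(308,272))]; print(np.array(p),np.mean(p,0))
p=[onz(w,u,v,.132) for u,v in((211,162),(555,166))];print(p,np.degrees(np.arctan2(*(p[1]-p[0])[1::-1])))
print(g[245,300:348],g[212:280:2,324])
E
```

```text
(array([0.5418, 0.0017, 0.3702]), array([-0.0493, -0.2782, -0.9593]))
[ 307  218   34   56 1774] [323.3579 246.1483]
[446 229  40  34 939] [465.5378 245.2524]
[[ 0.527  -0.0488  0.133 ]
 [ 0.5488 -0.0528  0.133 ]
 [ 0.5425 -0.0915  0.133 ]
 [ 0.5197 -0.0873  0.133 ]] [ 0.5345 -0.0701  0.133 ]
[array([0.4709, 0.0006, 0.132 ]), array([ 0.6957, -0.0432,  0.132 ])] -11.028228053772803
[232 232 232 232 230 214 149  75  36  38  43  46  46  48  46  44  50  49
  49  48  49  51  53  42  38  45  45  45  45  48  44  42  40  43  44  37
  35  37  27  32  67 112 148 191 231 237 239 240] [223 219 201  91  14  19   9  19  29  47  47  49  47  52  50  48  45  45
  47  40  42  46  40  43  37  41  37  13  27  20  29 100 160 157]
```

```bash
python3 -m jog '0 5.5 2 0.6; 30 5.5 2 0.6; 60 5.5 2 0.6; 90 5.5 2 0.6; 110 5.5 2 0.6; 120 5.5 2 0.6; 125 5.5 2 0.6; 125 5.5 2 0.6' 0.8; python3 go.py; python3 -m jog '0 0 0 0;0 0 0 0;0 0 0 0;0 0 0 0;0 0 0 0;0 0 0 0;0 0 0 0;0 0 0 0' 0.1 80; python3 go.py
```

```text
time: 3.2
ee_pos: [0.5354, -0.0725, 0.1017]
tcp_rot: [92.1, 90.0, -8.9]
wrist_force: [-0.5, 0.2, -0.0]
opening: 0.0681
t 3.2 grasp [535.4 -72.5 120.4] toolx [ 0. -0. -1.] jaw az -10.99146370861541 op 0.06813533617235812 q [-7.7  3.  -6.3 80.6 -0.  93.3] F [-0.5  0.2 -0. ]
time: 4.2
ee_pos: [0.5354, -0.0725, 0.1019]
tcp_rot: [93.7, 89.9, -7.3]
wrist_force: [-0.7, 0.4, 5.6]
opening: 0.023
t 4.2 grasp [535.4 -72.5 120.6] toolx [ 0. -0. -1.] jaw az -10.990304322134891 op 0.023007286694665587 q [-7.7  3.  -6.3 80.6  0.  93.3] F [-0.7  0.4  5.6]
```

Gripped (23 mm, head 24 mm). I'll pull straight up.

```bash
python3 -m jog '-5 0 0 0;-12 0 0 0;-25 0 0 0;-45 0 0 0;-75 0 0 0;-110 0 0 0;-145 0 0 0;-180 0 0 0'; python3 - <<'E'
from h import *
snap('scene','s2');a=cv2.imread('pics/scene0.png');b=cv2.imread('pics/s2.png')
cv2.imwrite('pics/s2c.png',cv2.resize(b[100:400,120:480],None,fx=2,fy=2,interpolation=cv2.INTER_CUBIC))
E
python3 go.py .43 .15 .32 .526 .377 .32 .526 .377 .06
```

```text
time: 5.2
ee_pos: [0.5348, -0.0725, 0.2833]
tcp_rot: [99.4, 90.0, -1.6]
wrist_force: [0.5, -0.1, -0.0]
opening: 0.0228
t 5.25 grasp [535.2 -72.5 306.6] toolx [ 0. -0. -1.] jaw az -10.993402356659896 op 0.02306967238478503 q [ -7.7   5.   16.5 101.2   0.   93.3] F [-3.2  0.   2. ]
[0.43, 0.15, 0.32] -> [ -14.2 -145.7 -198.3]
[0.526, 0.377, 0.32] -> [ -13.8  -94.7 -439.5]
[0.526, 0.377, 0.06] -> [ 246.2  -96.2 -439.4]
```

View pics/s2c.png

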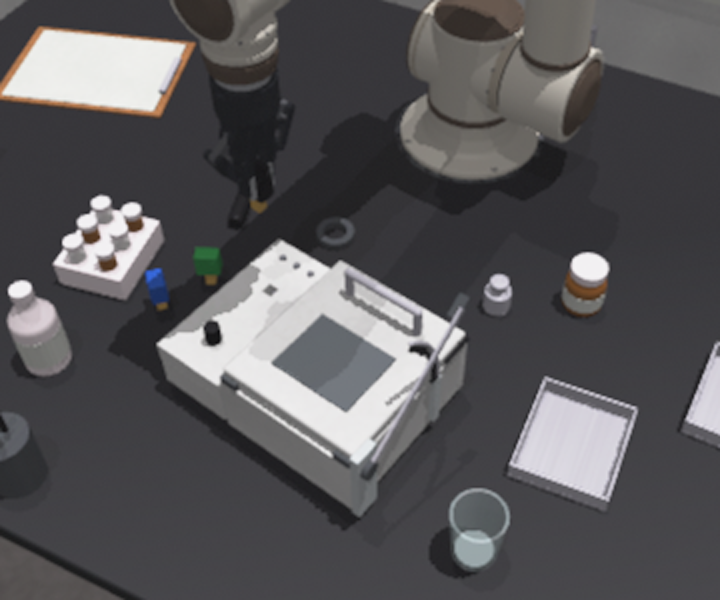

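The plug is clear: the brass shank shows at (258,205) and the socket is empty at (270,290). The tray is at crop (573,442), and the lid is still shut. I'll carry the plug around the front to the tray.

```bash
python3 -m jog '-14 -30 -40 0;-25 -70 -90 0;-30 -115 -140 0;-30 -145 -190 0;-30 -145 -240 0;-30 -135 -295 0;-30 -120 -350 0;-30 -106 -400 0'; python3 -m jog '0 6 -25 0;0 10 -36 0;0 10 -36 0;50 10 -36 0;100 10 -36 0;140 10 -36 0;160 10 -36 0;160 10 -36 0'; python3 go.py .528 .377 .056; python3 - <<'E'
from h import *
snap('side','d3');b=cv2.imread('pics/d3.png')
cv2.imwrite('pics/d3c.png',cv2.resize(b[60:360,120:480],None,fx=2,fy=2,interpolation=cv2.INTER_CUBIC))
E
```

```text
time: 6.25
ee_pos: [0.5075, 0.3422, 0.3119]
tcp_rot: [131.9, 90.0, 31.0]
wrist_force: [0.3, -0.7, 0.4]
opening: 0.0226
time: 7.25
ee_pos: [0.5231, 0.3726, 0.1504]
tcp_rot: [-42.3, 89.9, -143.3]
wrist_force: [0.5, -0.1, -1.1]
opening: 0.0231
t 7.25 grasp [523.2 372.6 169.1] toolx [-0. -0. -1.] jaw az -11.021716023271495 op 0.023115504760620662 q [ 35.5  17.1  15.1  88.2  -0.  136.5] F [ 0.5 -0.1 -1.1]
[0.528, 0.377, 0.056] -> [113.1   4.1  -5.4]
```

View pics/d3c.png

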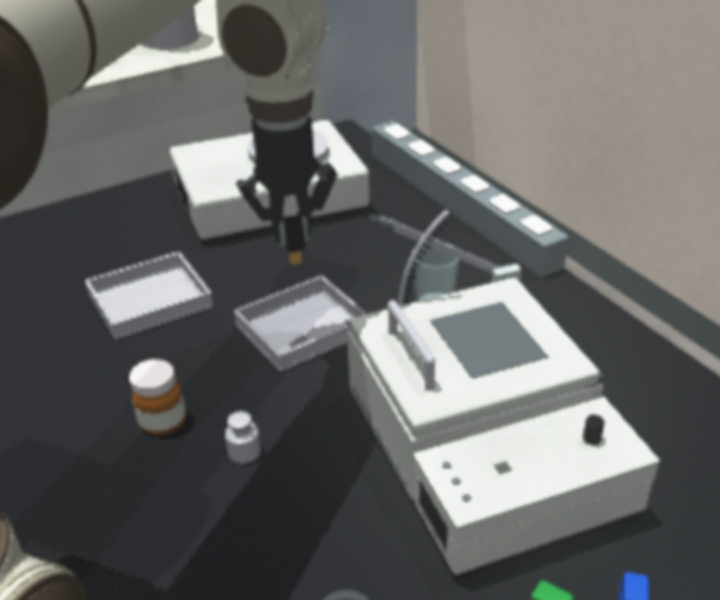

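The plug hangs over the right tray (shank at (295,258), tray centre at (300,322)). I'll lower it, release and retreat.

```bash
python3 -m jog '25 4 -5 0;55 4 -5 0;80 4 -5 0;97 4 -5 0;105 4 -5 0;109 4 -5 0;112 4 -5 0;112 4 -5 0'; python3 -m jog '0 0 0 0;0 0 0 0;0 0 0 0;0 0 0 0;0 0 0 0;-30 0 0 0;-70 0 0 0;-110 0 0 0' 0.7; python3 -m jog '-50 0 0 0;-100 0 0 0;-150 0 0 0;-190 0 0 0;-190 0 0 0;-190 0 0 0;-190 0 0 0;-190 0 0 0'; python3 - <<'E'
from h import *
snap('wrist','w4');snap('scene','s4')
a=cv2.imread('pics/w4.png');b=cv2.imread('pics/s4.png')[230:350,340:500]
b=cv2.resize(b,(400,300)); a=cv2.resize(a,(400,300)); cv2.imwrite('pics/c4.png',np.hstack([a,b]))
E
python3 go.py .46 .20 .34 .53 .096 .34 .53 .096 .24 .53 .096 .172
```

```text
time: 8.3
ee_pos: [0.5291, 0.3781, 0.0396]
tcp_rot: [140.6, 90.0, 39.7]
wrist_force: [0.2, -0.7, -0.5]
opening: 0.0232
time: 9.3
ee_pos: [0.5288, 0.3778, 0.1504]
tcp_rot: [-45.7, 90.0, -146.7]
wrist_force: [0.0, 0.4, -0.1]
opening: 0.0598
time: 10.3
ee_pos: [0.5287, 0.3778, 0.3383]
tcp_rot: [-43.6, 89.9, -144.6]
wrist_force: [-0.1, 0.4, -0.3]
opening: 0.0598
t 10.4 grasp [528.8 377.8 357.5] toolx [-0. -0. -1.] jaw az -10.991135047373838 op 0.05988477636956233 q [ 35.5  26.   48.3 112.4  -0.  136.5] F [-0.3  0.1 -0.3]
[0.46, 0.2, 0.34] -> [ 17.6 -33.6 187.7]
[0.53, 0.096, 0.34] -> [ 17.6  54.9 276.4]
[0.53, 0.096, 0.24] -> [117.6  55.  276.4]
[0.53, 0.096, 0.172] -> [185.6  55.  276.3]
```

View pics/c4.png

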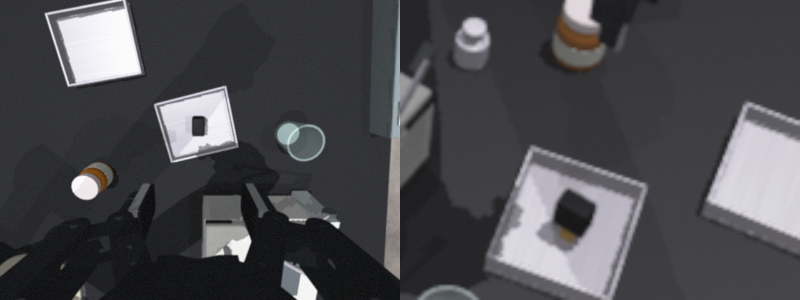

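The plug stands in the tray (w: (199,126)), released, with nothing disturbed. Next I'll go above the handle.

```bash
python3 -m jog '0 -12 45 0;0 -24 95 0;0 -34 150 0;0 -33 200 0;0 0 240 0;0 35 265 0;20 55 276 0;20 55 276 0' 0.8; python3 - <<'E'
from h import *
snap('wrist','w5')
E
python3 go.py .53 .096 .24 .53 .096 .172
```

```text
time: 11.4
ee_pos: [0.5306, 0.0954, 0.3173]
tcp_rot: [-67.9, 89.8, -169.0]
wrist_force: [0.4, 0.3, 0.7]
opening: 0.0682
t 11.45 grasp [530.1  96.1 337.3] toolx [-0. -0. -1.] jaw az -11.0605278516556 op 0.06840886685117258 q [ 10.3   6.6  21.7 105.3   0.  111.3] F [-0.8  0.6  0.4]
[0.53, 0.096, 0.24] -> [97.3  0.1  0.1]
[0.53, 0.096, 0.172] -> [165.3   0.2   0.1]
```

View pics/w5.png

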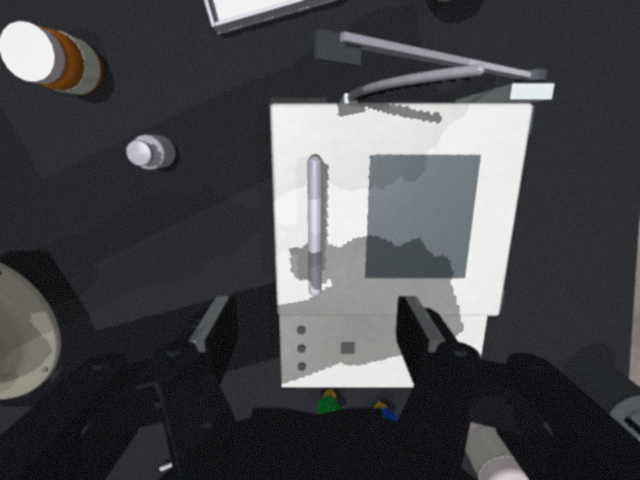

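The wrist view shows the handle bar from (315,158) to (315,290), centred between the fingers, and the index arm from (344,37) to (535,74).

```bash
python3 - <<'E'
from geo import *
w=load('w5')
print('handle',[onz(w,*p,.172) for p in((315,158),(315,290))])
print('lid',[onz(w,*p,.132)[:2] for p in((272,104),(530,106),(500,314),(278,316))])
yaw=np.radians(-11); X=np.array([np.cos(yaw),np.sin(yaw),0])
for c,f,a in((S,A,((703,175),(505,525))),(D,B,((115,55),(310,135)))):
    t,p=[tri(c,f(*q),w,r) for q,r in zip(a,((344,37),(533,74)))]
    e=t[0]-p[0]; print(t,p,np.linalg.norm(e),np.degrees(np.arctan2(e[2],-e@X)))
print(tri(S,A(703,175),D,B(115,55)),tri(S,A(505,525),D,B(310,135)))
E
```

```text
handle [array([0.5395, 0.1523, 0.172 ]), array([0.5172, 0.0398, 0.172 ])]
lid [array([0.5109, 0.2027]), array([0.7319, 0.1574]), array([ 0.6966, -0.0412]), array([0.4699, 0.0008])]
(array([0.5687, 0.2153, 0.2453]), np.float64(0.00034688112199763584)) (array([0.7387, 0.1836, 0.1253]), np.float64(0.000995706209613454)) 0.2104832502067575 34.756172630295964
(array([0.5657, 0.2157, 0.2508]), np.float64(0.005503394008481814)) (array([0.7399, 0.1824, 0.1277]), np.float64(0.004380937117218943)) 0.21594656177863272 34.767784131203214
(array([0.5674, 0.2178, 0.2477]), np.float64(0.006911309009716349)) (array([0.7414, 0.1838, 0.1282]), np.float64(0.0033374317504942363))
```

```bash
python3 -m jog '30 0 0 0;70 0 0 0;110 0 0 0;140 0 0 0;155 0 0 0;162 0 0 0;165 0 0 0;165 0 0 0'; python3 -m jog '0 0 0 0;0 0 0 0;0 0 0 0;0 0 0 0;0 0 0 0;0 0 0 0;0 0 0 0;0 0 0 0' 0 90; python3 - <<'E'
from h import *
np.set_printoptions(precision=1,suppress=True)
o=status.get_obs(); R=Ro.from_euler('xyz',o['tcp_rot'],degrees=True).as_matrix()
print(o['ee_pos']*1000,o['opening'],o['wrist_force'])
y=np.radians(-11);X=np.array([np.cos(y),np.sin(y),0]);Z=np.array([0,0,1])
f=lambda d:-.19*X*np.cos(d)+.05*X*np.sin(d)+Z*(.05*np.cos(d)+.19*np.sin(d))
for d in range(2,38,2): print(d,R.T@(f(np.radians(d))-f(0))*1000)
print(34.8,R.T@(f(np.radians(34.8))-f(0))*1000)
E
```

```text
time: 12.45
ee_pos: [0.5306, 0.0966, 0.1551]
tcp_rot: [111.6, 89.9, 10.6]
wrist_force: [-0.2, 0.1, 0.4]
opening: 0.0678
time: 13.45
ee_pos: [0.5287, 0.0968, 0.1545]
tcp_rot: [-92.3, 89.8, 166.8]
wrist_force: [-10.1, 1.7, 6.0]
opening: 0.0091
[528.7  96.8 154.5] 0.00905782173518588 [-10.1   1.7   6. ]
2 [-6.6  1.8  0. ]
4 [-13.1   3.9   0. ]
6 [-19.6   6.2   0. ]
8 [-26.    8.7   0. ]
10 [-32.3  11.5   0. ]
12 [-38.5  14.4   0. ]
14 [-44.5  17.6   0. ]
16 [-50.5  21.    0. ]
18 [-56.3  24.6   0. ]
20 [-62.1  28.4   0. ]
22 [-67.6  32.4   0. ]
24 [-73.1  36.5   0. ]
26 [-78.4  40.9   0. ]
28 [-83.5  45.5   0. ]
30 [-88.5  50.2   0. ]
32 [-93.3  55.1   0. ]
34 [-97.9  60.1   0. ]
36 [-102.3   65.4    0. ]
34.8 [-99.7  62.2   0. ]
```

Gripped, with a slight 2 mm lateral preload. I'll lift along the arc and absorb the preload on the way.

```bash
python3 -m jog '-4 -1 0 0;-10 1 0 0;-16 3 0 0;-23 6 0 0;-29 8 0 0;-35 11 0 0;-41 14 0 0;-44 15.5 0 0'; python3 go.py; python3 -m jog '-6 3 0 0;-12 7 0 0;-17 10 0 0;-23 15 0 0;-29 19 0 0;-34 23 0 0;-39 28 0 0;-39 28 0 0'; python3 go.py; python3 - <<'E'
from h import *
snap('scene','s6');snap('side','d6');snap('wrist','w6')
a=cv2.resize(cv2.imread('pics/s6.png')[180:350,240:400],(480,510),interpolation=cv2.INTER_CUBIC); b=cv2.resize(cv2.imread('pics/d6.png')[130:300,280:386],(318,510),interpolation=cv2.INTER_CUBIC); cv2.imwrite('pics/c6.png',np.hstack([a,b]))
E
```

```text
time: 14.45
ee_pos: [0.5451, 0.0936, 0.1986]
tcp_rot: [-87.4, 89.9, 171.6]
wrist_force: [-4.7, 2.4, -8.7]
opening: 0.009
t 14.45 grasp [545.1  93.6 217.3] toolx [-0.  0. -1.] jaw az -10.988995910656188 op 0.008971838929485198 q [  9.7   4.9   6.4  91.5   0.  110.7] F [-4.7  2.4 -8.7]
time: 15.45
ee_pos: [0.5721, 0.0884, 0.2392]
tcp_rot: [-124.4, 90.0, 134.6]
wrist_force: [-13.6, 2.2, 2.3]
opening: 0.0091
t 15.45 grasp [572.1  88.3 257.9] toolx [-0.  0. -1.] jaw az -10.979503105633556 op 0.009059159311523539 q [  8.8   9.3  15.7  96.4   0.  109.7] F [-13.6   2.2   2.3]
```

View pics/c6.png

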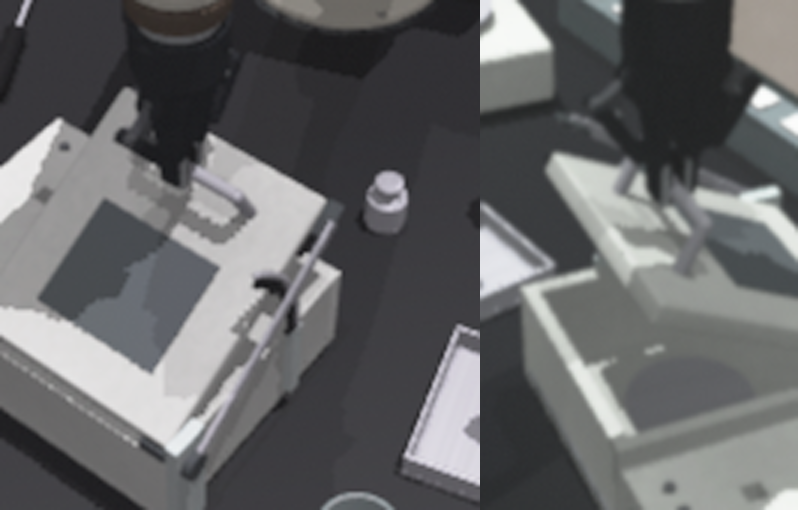

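The lid follows, at about 28°. I'll do the rest slowly, easing the radial strain.

```bash
python3 -m jog '-4 2 0 0;-7 5 0 0;-10 8 0 0;-12 11 0 0;-14 13 0 0;-16 15 0 0;-17 16 0 0;-17 16 0 0'; python3 go.py; python3 - <<'E'
from h import *
np.set_printoptions(precision=4,suppress=True)
o=status.get_obs();d=o['ee_pos']-[.5287,.0968,.1545];print('lift',d,'deg from z',o['ee_pos'])
y=np.radians(-11);X=np.array([np.cos(y),np.sin(y),0])
for n in range(300,420,5):
    t=np.radians(n/10); 
    e=(-.19*np.cos(t)+.05*np.sin(t)+.19-d@X, .05*np.cos(t)+.19*np.sin(t)-.05-d[2])
    if np.hypot(*e)<.004: print(n/10,e)
snap('scene','s7');snap('side','d7')
a=cv2.resize(cv2.imread('pics/s7.png')[180:350,240:400],(480,510),interpolation=cv2.INTER_CUBIC); b=cv2.resize(cv2.imread('pics/d7.png')[130:300,280:386],(318,510),interpolation=cv2.INTER_CUBIC); cv2.imwrite('pics/c7.png',np.hstack([a,b]))
E
```

```text
time: 16.6
ee_pos: [0.5873, 0.0854, 0.2548]
tcp_rot: [-88.2, 89.8, 170.9]
wrist_force: [-12.2, 2.3, -4.1]
opening: 0.0087
t 16.6 grasp [587.3  85.3 273.5] toolx [-0.  0. -1.] jaw az -10.978524680228658 op 0.008741077472742578 q [  8.2  12.   20.6  98.7   0.1 109.2] F [-12.2   2.3  -4.1]
lift [ 0.0586 -0.0114  0.1003] deg from z [0.5873 0.0854 0.2548]
33.5 (np.float64(-0.0005404379304620802), np.float64(-0.003755295776717252))
34.0 (np.float64(0.0007435253847764209), np.float64(-0.0026190838021727253))
34.5 (np.float64(0.002037355004755652), np.float64(-0.0014941196425476838))
35.0 (np.float64(0.0033409523993408394), np.float64(-0.00038048896821836486))
```

View pics/c7.png

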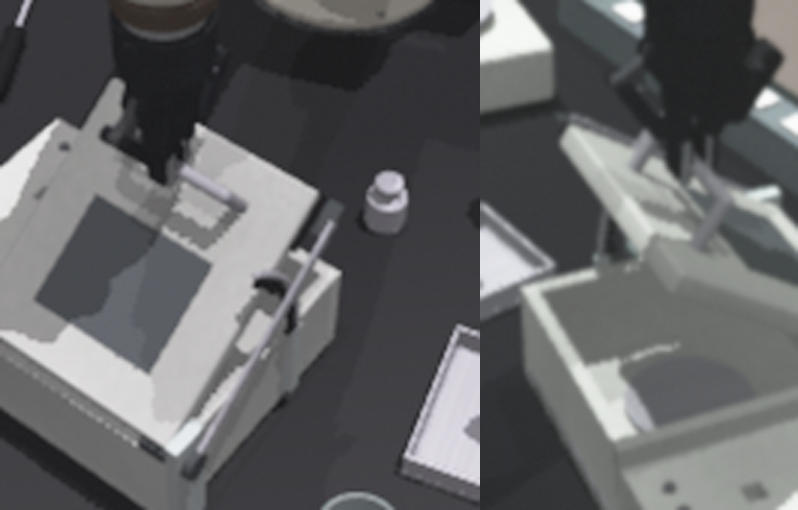

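```bash
python3 - <<'E'
from h import *
np.set_printoptions(precision=4,suppress=True)
s,d=load('s7'),load('d7'); y=np.radians(-11);X=np.array([np.cos(y),np.sin(y),0]);Y=np.array([-X[1],X[0],0])
H=np.array([.7155,.0597,.122]); ang=lambda p:np.degrees(np.arctan2((p-H)[2],-(p-H)@X))
A=lambda u,v:(240+u/3-.33,180+v/3-.33);B=lambda u,v:(280+(u-480)/3-.33,130+v/3-.33)
# front-left and front-right top corners: triangulated; closed reference = corner (232-mm lid) seen at z .132
for n,a,b,c0 in(('FL',(318,193),(568,125),(.5107,.2015,.132)),('FR',(116,80),(652,238),(.4715,.0013,.132))):
    p,e=tri(s,A(*a),d,B(*b)); c0=np.array(c0); print(n,p,e,ang(p)-ang(c0),np.hypot((p-H)@X,p[2]-.122),np.hypot((c0-H)@X,.01))
    for cam,q in((s,A(*a)),(d,B(*b))):   # cast onto the vertical plane of the lid edge
        o,r=ray(cam,*q); w=o+r*((c0-o)@Y)/(r@Y); print('  plane',w,ang(w)-ang(c0),np.hypot((w-H)@X,w[2]-.122))
E
```

```text
FL [0.5528 0.1973 0.2555] 0.0017092861826583962 33.16974359233092 0.22891103183157055 0.22831306538784107
  plane [0.5443 0.195  0.2461] 30.12994526781267 0.2301649103999473
  plane [0.5514 0.1936 0.2574] 33.467089297360914 0.23056550864697228
FR [0.5157 0.0121 0.2691] 0.02165696502603238 35.66976811208829 0.23794039722914162 0.2285926218968782
  plane [ 0.5067 -0.0055  0.2476] 30.624076845099935 0.2298590285348142
  plane [ 0.4922 -0.0027  0.2912] 36.70951062694768 0.2675563346561401
```

The scene camera looks almost along the corner's arc, so its angle reading is weak. The side view gives lid 33.5° against index 34.1°, and the kinematics give 34.2° against 34.8°. I'll nudge by about 0.6° and take one last zoomed check.

```bash
python3 -m jog '-0.4 0.3 0 0;-0.8 0.6 0 0;-1.2 0.9 0 0;-1.5 1.2 0 0;-1.5 1.2 0 0;-1.5 1.2 0 0;-1.5 1.2 0 0;-1.5 1.2 0 0'; python3 go.py; python3 -m jog '0 0 0 0;0 0 0 0;0 0 0 0;0 0 0 0;0 0 0 0;0 0 0 0;0 0 0 0;0 0 0 0'; python3 go.py;  python3 - <<'E'
from h import *
snap('side','d8');snap('scene','s8')
a=cv2.resize(cv2.imread('pics/d8.png')[150:230,295:400],None,fx=7.5,fy=7.5,interpolation=cv2.INTER_CUBIC)[:,:788]
cv2.imwrite('pics/c8.png',a)
# has anything else moved: plug patch in the tray and index tip in scene
x,y=[cv2.imread(f'pics/{n}.png') for n in('s4','s8')]
print('tray diff',np.abs(x[295:350,375:440].astype(int)-y[295:350,375:440]).mean())
t=cv2.imread('pics/scene0.png')[243:262,340:358]; r=cv2.matchTemplate(y[233:272,330:368],t,cv2.TM_CCOEFF_NORMED); print('index tip',cv2.minMaxLoc(r)[1::2],'expect (10,10)')
E
```

```text
time: 17.7
ee_pos: [0.5893, 0.085, 0.2572]
tcp_rot: [169.2, 90.0, 68.2]
wrist_force: [-9.7, 2.5, -1.7]
opening: 0.009
t 17.7 grasp [589.3  85.  275.9] toolx [ 0.  0. -1.] jaw az -10.976503413463071 op 0.0089926951825815 q [  8.2  12.1  21.   98.9   0.  109.2] F [-9.7  2.5 -1.7]
time: 18.7
ee_pos: [0.5893, 0.085, 0.2572]
tcp_rot: [163.6, 90.0, 62.6]
wrist_force: [-10.7, 1.4, -1.0]
opening: 0.0089
t 18.7 grasp [589.3  85.  275.9] toolx [ 0.  0. -1.] jaw az -10.97659613985745 op 0.00894248602135648 q [  8.2  12.1  21.   98.9   0.  109.2] F [-10.7   1.4  -1. ]
tray diff 12.616689976689976
index tip (0.5429568886756897, (9, 14)) expect (10,10)
```

View pics/c8.png

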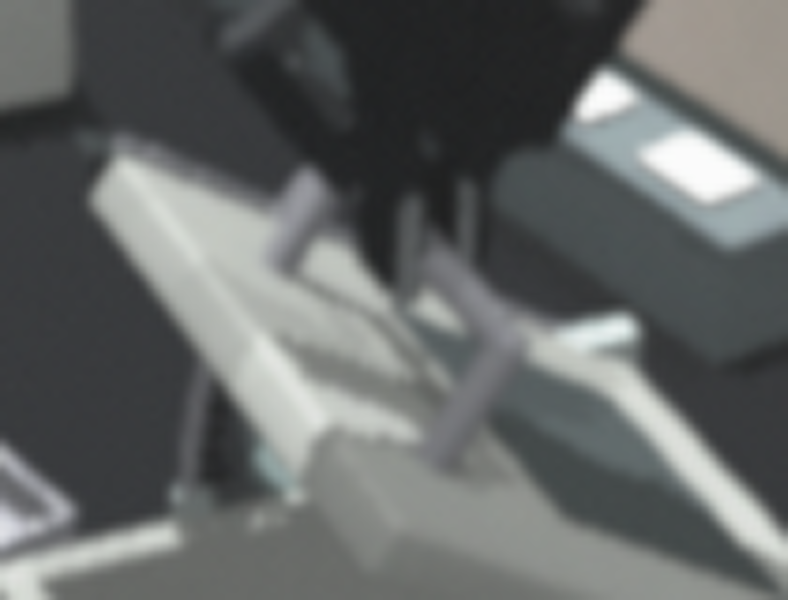

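In the zoom the lid's front-left corner is at (118,155) and its left edge runs alongside the index arm. The arm's end at (90,135) is px (307,168), the same place as at the start (308,168). One last numeric check of lid angle and plug.

```bash
python3 - <<'E'
from h import *
np.set_printoptions(precision=4,suppress=True)
d=load('d8'); y=np.radians(-11);X=np.array([np.cos(y),np.sin(y),0]);Y=np.array([-X[1],X[0],0])
H=np.array([.7155,.0597,.122]); ang=lambda p:np.degrees(np.arctan2((p-H)[2],-(p-H)@X))
for q,c0 in(((118,155),(.5107,.2015,.132)),((328,432),(.4715,.0013,.132))):
    c0=np.array(c0);o,r=ray(d,295+q[0]/7.5-.4,150+q[1]/7.5-.4);w=o+r*((c0-o)@Y)/(r@Y);print('lid',ang(w)-ang(c0),np.hypot((w-H)@X,w[2]-.122))
# bar: grasp point relative to hinge
print('grasp', ang(np.array([.5893,.085,.2759]))-ang(np.array([.529,.096,.172])))
for n in('s4','s8'):
    g=cv2.cvtColor(cv2.imread(f'pics/{n}.png'),cv2.COLOR_BGR2GRAY)[300:340,390:425]; m=(g<60).astype(np.uint8)
    N,l,s,c=cv2.connectedComponentsWithStats(m); print(n,[(s[i][4],c[i]+[390,300]) for i in range(1,N) if s[i][4]>20])
    for k in('s0' if 0 else n,): pass
a,b=[cv2.imread(f'pics/{n}.png').astype(int)[240:330,340:440] for n in('scene0','s8')]
E
```

```text
lid 34.377925457037875 0.22910853517898458
lid 37.65861917506115 0.2677001178007591
grasp 35.350193087243156
s4 [(np.int32(194), array([409.1959, 314.9588]))]
s8 [(np.int32(190), array([409.1263, 315.0842]))]
```

The lid reads 34.4° from the corner (its radius fits) and 35.3° from the grasp point. The index reads about 34.8°. The FR corner reading is discarded because its radius of 268 mm is impossible. The plug hasn't moved in the tray.

```bash
python3 -c "
from workcell import bot
print(bot.job_done())"
```

```text
the job is handed in; nothing more can be done
None
```

The plug is out of its socket and in the tray farthest to the robot's right. The lid is held at the index arm's angle, and the job was handed in at about 19 s with the grip kept. No verdict came back.

**Last checks:**
- **Lid angle:** 34.4° from the side view of its front-left corner and 35.3° from the grasp point. The index arm measures about 34.8° (single readings 34.1–35.3°), so the lid is within about 1° against the 4° allowed.
- **Stillness and grip:** the tool position did not change over the last second. The wrist force was about 11 N. The finger opening stayed at 9 mm, less than the 12 mm bar.
- **Plug:** it stands in the tray, released, and its image position did not change between release and hand-in.

**Checks that disagreed or were weak:**
- The scene camera read the lid at about 30° before the last 0.6° nudge. I discounted it because that camera looks nearly along the lid's arc. I also dropped the front-right corner reading, because its radius was impossible.
- The automatic match of the index tip in the scene view was poor (0.54, 4 px off). By eye in the side view, the tip was within about 1 px of where it started.
- I checked the loose bystanders only by eye in the pictures, and saw none moved.

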